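# Open the cam clamp and hold the offset lever level over its fixture

### The job

Get ready to load the fixture: first throw its cam lever right over to the other side so that the clamp jaw draws back, and only then pick up the offset lever casting by its balance point. Bring it over the fixture and finish while still holding it there, level and still, the bore of its boss above the pin and its small eye above the rest, a few centimetres clear of the pin and touching nothing but the gripper. Leave the other things on the bench where they are.

Things in the scene. Friction and masses are not known exactly. Their poses are not given: they have to be found in the camera images.
- casting_balance (a point): Balance point of the loose grey offset lever casting (0.5 to 0.8 kg, 187 mm long, lying flat): inside its arm, 21 mm above its underside, 46 mm from the big boss's axis towards the small eye. y runs along the arm to the boss, z up. The arm, 16 mm wide, spans 10 to 34 mm above the underside; its parallel sides are bare from 22 mm boss-side of this point to 90 mm eye-side. Grip it across.
- casting_boss (a point): Centre of the underside of the casting's boss: a heavy round boss 48 mm in diameter and 44 mm tall with an upright bore of 20 mm. It is 46 mm from the balance point.
- casting_eye (a point): Centre of the underside of the casting's small eye: 26 mm in diameter, 36 mm tall, with a 10 mm bore, at the far end of the arm, 150 mm from the boss axis.
- nest_pin (a point): Top of the fixture's steel locating pin (16 mm diameter), 42 mm above the bench; the boss belongs over it. The fixture is fixed to the bench: plywood base 160 x 220 mm, 18 mm thick. The axes are the fixture's: y runs along the base from the eye rest to the pin, z up, -x towards the side with the cam lever (roughly towards the robot).
- nest_rest (a point): Centre of the fixture's steel rest for the eye, 24 mm above the bench, between two low cheeks (tops 35 mm above the bench); 150 mm from the pin along the fixture's -y.
- cam_pivot (a point): Pivot of the cam lever, 36 mm above the bench, on the fixture: 65 mm to the -x side of the line from pin to rest, and 45 mm from the rest towards the pin. Its bracket reaches 52 mm above the bench. Its axes are the fixture's.
- cam_knob (a point): Centre of the black ball knob, 20 mm in diameter, at the end of the cam lever, 62 mm from the pivot; a steel rod of 9 mm joins them.
- cam (a joint): Cam lever angle, rad. At 0 it leans 0.8 rad from upright inwards over the fixture (+x), the clamp jaw forward in the casting's place; at 0.8 it is upright; at 1.6, its stop, it leans 0.8 rad outwards (-x) and the jaw is drawn back 14 mm. Right over means at least 1.4. Starts at 0 to 0.2; stays where it is left; takes about 0.1 N m (2 to 4 N on the rod).
- wax_tin: Round wax tin, 68 mm in diameter, 25 mm tall, a bystander; origin at the centre of its underside.
- screw_carton: Red carton of screws, 60 x 85 x 42 mm, a bystander; origin at the centre of its underside.
- tape_blue: Roll of blue tape lying flat, 90 mm in diameter, 31 mm tall, a bystander; origin at the centre of its underside.
- screw_can: Open tin can, 65 mm in diameter, 90 mm tall, a bystander; origin at the centre of its underside.
There are look-alikes about, which are no part of the job. There is more than one size of the part that bears casting_balance; the job needs the larger.

How it is judged:
By the outcome, as a careful person would: the job done as asked, in the order asked, and still so for the second after the job is handed in, while the arm keeps its last pose, push and grip.
It also fails if it takes over 64 s, if anything falls off the work surface, if the arm or the gripper's body presses on something with over 40 N, if the wrist force passes 120 N, or if a joint passes its speed limit or range.

### The arm

A 6-joint arm with a two-finger parallel gripper is mounted at the origin on a cart in front of the work surface, level with it; the furniture and walls round the work are solid. World frame = base frame: x ahead of the robot, y to its left, z up, the work surface at z = 0. Lengths are in mm, angles in rad, forces in N, time in s.
With the tool pointing down it reaches from about 350 to 875 mm from the base axis. Payload 4.2 kg.
Tool frame: the origin (TCP) lies at the very end of the fingers, on their centre line; the grasp point (between the pads) lies 19 mm behind it; z points along the fingers, y is the line along which they close (so a half turn about z gives the same grasp; the last joint's range is limited). The gripper opens to 85 mm and grips with 20 to 120 N. Pads are 22 mm wide; open, the fingers measure 114 mm over their backs; the gripper's body (76 mm by 85 mm) begins 54 mm behind the grasp point. The pads swing forward as they close: fully open they stand 13 mm farther back than shut.
Start: joints at [1.369, 0.385, 0.008, 0, -1.194, -0.259], TCP at [277.882, 559.804, 231.312] pointing down, gripper open.
Joint ranges: [-3.14, 3.14], [-1.21, 2.06], [-1.07, 1.41], [-3.16, 2.05], [-2.99, -0.16], [-3.1, 3.1]. Speed limits (rad/s): [2.79, 2.79, 3.14, 3.14, 3.14, 3.14].

### API

Orientations are given as a unit quaternion [x, y, z, w].
In Python, from bench import read_state, get_image, camera_model, job_done gives the robot as it stands.
- The arm moves only by the shell command python3 -m handwheel 'ROWS'. ROWS is JSON, a list of rows, each a list of 7 numbers: the shift along the tool's x, y, z in m, then the turn, a rotation vector about the tool's x, y, z in rad, then the gripper's target within -1 to 1 (fully open at 1, half-way at 0, shut at -1). In form: [[dx, dy, dz, wx, wy, wz, jaw], ...]. A call has 1 to 10 rows; each row is the pose to reach, as a shift and turn from the pose commanded when the call began, along the tool's axes at that moment; what a row does not reach only later rows make up. A row lasts 1/8 s, in which the tool goes at most 62.5 mm and 10.7 degrees, less where a joint would pass 70% of its speed; a pose out of reach is approached as far as the arm can. A call with a gripper value outside its range is refused whole. The fingers move at their own pace and stop on an object; the grip force is fixed at half the most. Time passes only in rows, so rows that repeat a pose let the fingers close. It gives the time, the measured TCP pose, the force, the opening and the grip force at its end, in the units of the state.
- read_state(): the state, without advancing time (a new reading comes with each control period).
- get_image(name): name is "scene" or "top"; returns (picture, depth): 400x640x3 uint8, blue, green, red; 400x640 float32, mm along the optical axis (not along the pixel's ray), 0 where there is no reading.
- camera_model(name): a dict with "K" (3x3 intrinsics, pixels), "dist" ([k1, k2, p1, p2, k3] as OpenCV has them; the pictures are not rectified), "rvec" (rotation vector, rad) and "tvec" (3), from world to camera coordinates, as OpenCV has them. Camera axes: x right, y down, z forward; pixel columns grow to the right and rows downward; lengths in mm; the calibration is good to about 2 mm. A picture is of the moment at which its call begins. camera_model takes no time and is no camera call.
- job_done(): hands the job in; it is judged then, once.
The state is a dict: "clock": time; "joints": joint angles; "joint_vel": joint speeds; "joint_efforts": joint torques, N m; "position": TCP position; "ee_rot": TCP orientation; "contact_force": force on the tool from outside, world axes, zero at the start; "wrist_torque": the same for the moment, N m; "gripper_width": finger opening in mm; "grasp_force": force on a finger pad.
Only numpy, scipy, OpenCV 4.12 (cv2) and the standard library are available. Lean on these libraries where they do the work, as an engineer would, in place of code of your own. Each camera call takes 0.05 s, during which the arm holds its last target. There are 200 camera calls.

## Working session

There is one attempt and no reset: what is moved stays moved. The work goes in short steps, Python scripts to look and compute and a shell command to move; the robot and the scene stay as the last step left them, time stands still between calls to the robot, and variables do not carry over. Pictures are saved under pics/ and viewed, at most 12 in all, crops included, and the job is handed in when it is done.

```bash
mkdir -p pics; ls; python3 - <<'E'
from bench import *
import cv2,numpy as np
for n in("scene","top"):
    p,d=get_image(n);cv2.imwrite(f"pics/{n}0.png",p);np.save(f"pics/{n}0.npy",d);print(n,camera_model(n))
print(read_state())
E
```

```text
pics
scene {'K': array([[391.47354068,   0.        , 320.23368043],
       [  0.        , 391.47354068, 197.59023178],
       [  0.        ,   0.        ,   1.        ]]), 'dist': array([-0.08454038,  0.        ,  0.        ,  0.        ,  0.        ]), 'rvec': array([ 1.88856032, -0.68308976,  0.43319129]), 'tvec': array([-408.85346815,  256.92544493,  672.51665532])}
top {'K': array([[378.89543562,   0.        , 314.9562959 ],
       [  0.        , 378.89543562, 206.55557457],
       [  0.        ,   0.        ,   1.        ]]), 'dist': array([-0.0258557,  0.       ,  0.       ,  0.       ,  0.       ]), 'rvec': array([ 2.1536886 , -2.21831541,  0.01969778]), 'tvec': array([102.75429484, 568.30968492, 960.83811028])}
{'clock': 0.1, 'joints': array([ 1.36859740e+00,  3.85511208e-01,  6.79223391e-03, -4.11645102e-04,
       -1.19400709e+00, -2.58584333e-01]), 'joint_vel': array([ 3.83336021e-04, -1.15709571e-03,  2.55483335e-03, -2.19388005e-04,
        1.55357012e-03, -7.03693055e-05]), 'joint_efforts': array([-6.54332180e-04, -3.93318665e+01,  1.88930690e+01,  4.19797897e+00,
       -2.59424160e-03,  6.20259982e-06]), 'position': array([277.67685187, 559.36459934, 230.32703437]), 'ee_rot': array([ 9.73559229e-01, -2.28432618e-01, -1.64036434e-04,  9.69877673e-04]), 'contact_force': array([-0.90549478,  0.04436364, -0.18047121]), 'wrist_torque': array([ 0.01510213, -0.02512235, -0.0469969 ]), 'grasp_force': 0.0, 'gripper_width': 85.458831998995}
```

View pics/top0.png

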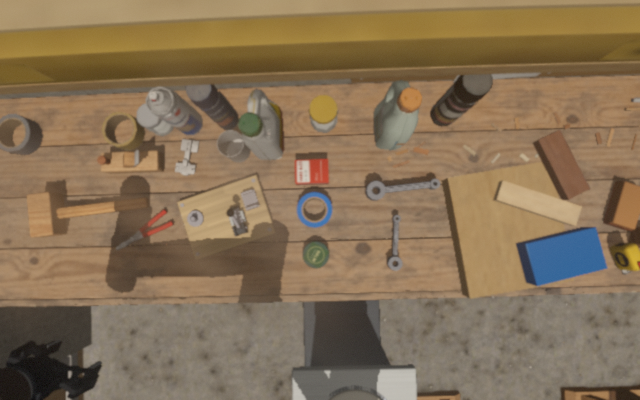

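View pics/scene0.png

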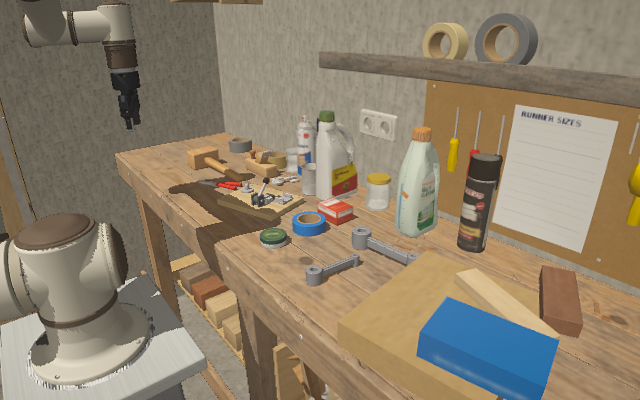

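The top view shows the larger casting with its boss at (376,189) and eye at (435,184). The smaller look-alike is at (395,240). The fixture is centred near (225,215), with a round part at (196,217) and the cam near (237,218). The tape, carton, tin and can are between and behind them.

```bash
cat > h.py <<'E'
import cv2,numpy as np
from bench import *
def cam(n):
    m=camera_model(n);R=cv2.Rodrigues(np.array(m["rvec"]))[0];return m["K"],np.array(m["dist"]),R,np.array(m["tvec"])
def ray(n,uv):
    K,D,R,t=cam(n);p=cv2.undistortPoints(np.array(uv,float).reshape(-1,1,2),K,D).reshape(-1,2)
    return -R.T@t,(np.c_[p,np.ones(len(p))])@R
def plane(n,uv,z):
    c,d=ray(n,uv);return c+d*((z-c[2])/d[:,2])[:,None]
def proj(n,P):
    K,D,R,t=cam(n);return cv2.projectPoints(np.array(P,float).reshape(-1,1,3),cv2.Rodrigues(R)[0],t,K,D)[0].reshape(-1,2)
def cloud(n,d):
    h,w=d.shape;u,v=np.meshgrid(np.arange(w),np.arange(h));c,r=ray(n,np.c_[u.ravel(),v.ravel()])
    return (c+r*d.ravel()[:,None]).reshape(h,w,3)
E
python3 - <<'E'
from h import *
t=cv2.imread("pics/top0.png");s=cv2.imread("pics/scene0.png")
g=lambda im,x,y,w,h,k:cv2.resize(im[y:y+h,x:x+w],None,fx=k,fy=k,interpolation=cv2.INTER_CUBIC)
a=g(t,172,165,110,90,7.2);cv2.imwrite("pics/c_topfix.png",a[:600,:800])
b=np.vstack([g(t,355,165,100,40,8),g(s,230,165,80,32,10)[:280]]);cv2.imwrite("pics/c2.png",b)
P=cloud("top",np.load("pics/top0.npy"))
for uv in [(196,217),(250,197),(237,218),(240,228),(376,189),(405,186),(435,184),(215,230)]:print(uv,P[uv[1],uv[0]].round())
E
```

```text
(196, 217) [553. 388.  37.]
(250, 197) [600. 251.  24.]
(237, 218) [547. 284.  33.]
(240, 228) [522. 273.  48.]
(376, 189) [613. -74.   2.]
(405, 186) [ 615. -142.   34.]
(435, 184) [ 619. -222.   19.]
(215, 230) [518. 345.  18.]
```

View pics/c_topfix.png

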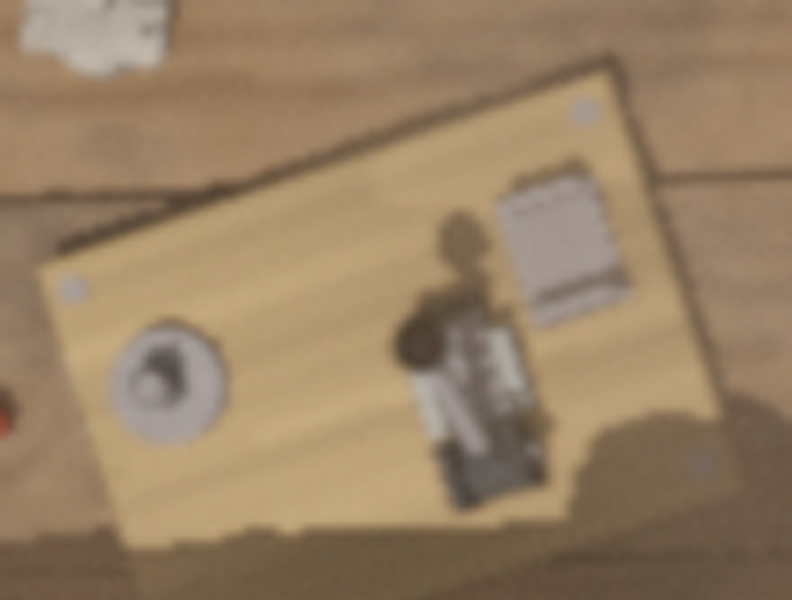

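View pics/c2.png

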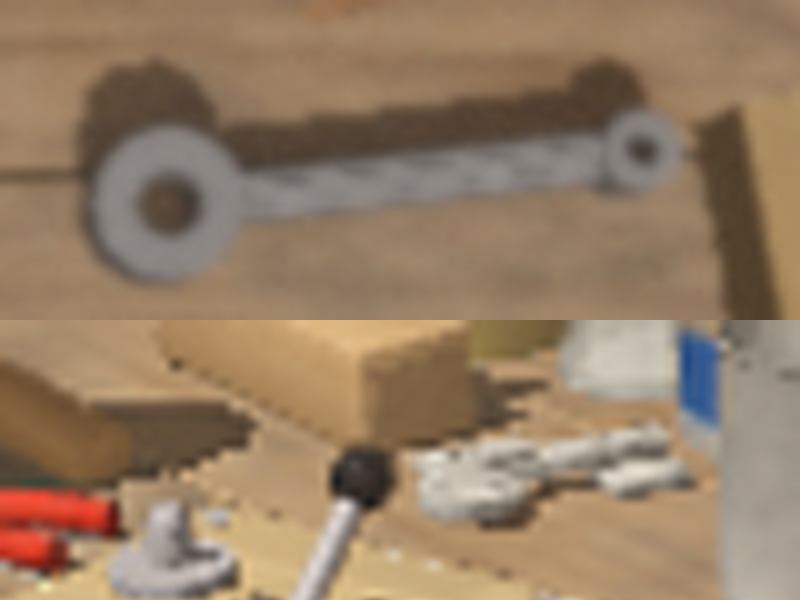

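The fixture crop shows the pin top at (152,387), its flange at (168,383), the rest at (565,248) and the black knob at (421,340), leaning inwards. In the second crop the casting's boss is at (168,202) and its eye at (642,150). In the scene view the knob is at (362,478).

```bash
python3 - <<'E'
from h import *
f=lambda x,y,k,ox,oy:((x+.5)/k-.5+ox,(y+.5)/k-.5+oy)
T=lambda x,y:f(x,y,7.2,172,165)
pin=plane("top",[T(152,387)],42)[0]
co=plane("top",[T(40,265),T(608,60),T(740,490)],18)
print("pin",pin,"corners",co,np.linalg.norm(np.diff(co,axis=0),axis=1))
rest=plane("top",[T(565,248)],26)[0];print("rest",rest,np.linalg.norm((rest-pin)[:2]))
# refine eye/boss by ellipse of gray mask? use clicks
b=plane("top",[f(168,202,8,355,165)],44)[0];e=plane("top",[f(642,150,8,355,165)],36)[0]
print("boss",b,"eye",e,np.linalg.norm((b-e)[:2]))
u=(b-e)[:2];u/=np.linalg.norm(u);print("bal",b[:2]-46*u,"ang",np.arctan2(u[1],u[0]))
# knob two-view
c1,d1=ray("top",[T(421,340)]);c2,d2=ray("scene",[f(362,158,10,230,165)])
A=np.c_[d1[0],-d2[0]];s=np.linalg.lstsq(A,c2-c1,rcond=None)[0];p,q=c1+s[0]*d1[0],c2+s[1]*d2[0]
print("knob",p,q)
ey=(pin-rest)[:2];ed=co[0,:2]-co[1,:2]
for v in(ey,ed):
    v=v/np.linalg.norm(v);ex=np.array([v[1],-v[0]]);print("y",v,"ang",np.arctan2(v[1],v[0]))
    R=pin[:2]-150*v;pv=R+45*v-65*ex;k=(p+q)[:2]/2-pv
    print("rest",R,"pivot",pv,"knob in fix x,y",k@ex,k@v)
# scene check of pin
print(proj("scene",[pin]), (np.array([175,505-320])+.5)/10-.5+[230,165])
print(proj("scene",[b,e]))
E
```

```text
pin [549.44714926 394.54874797  42.        ] corners [[595.16878847 443.35175841  18.        ]
 [662.52118425 235.59317445  18.        ]
 [507.22284927 191.77348021  18.        ]] [218.40323813 161.36213451]
rest [594.84680196 250.95515222  26.        ] 150.5996321616966
boss [606.89277536 -66.87190975  44.        ] eye [ 619.33032952 -216.67199769   36.        ] 150.31553180003363
bal [ 610.69895217 -112.71417211] ang 1.6536340083009256
knob [561.65395561 289.32834165  80.78227556] [558.26966981 291.52279816  81.20811257]
y [-0.30145925  0.95347906] ang 1.8770190629755639
rest [594.6660373  251.52688893] pivot [519.12423197 274.83859515] knob in fix x,y 43.63661588686094 2.550987431751288
y [-0.30838552  0.95126146] ang 1.8842916904298743
rest [595.704977   251.85952843] pivot [519.99563354 274.6212356 ] knob in fix x,y 42.89211391739376 2.7090633050355653
[[247.11962209 183.7049083 ]] [247.05 183.05]
[[361.91301797 229.56919239]
 [413.55141014 255.26738641]]
```

```bash
cat >> h.py <<'E'
PIN=np.array([549.4,394.5]);YAW=1.880
EY=np.array([np.cos(YAW),np.sin(YAW)]);EX=np.array([EY[1],-EY[0]]);PIV=PIN-105*EY-65*EX
from scipy.spatial.transform import Rotation as Ro
def go(x,y,z,yaw):
    "rows delta to TCP pose, tool down, tool x at yaw"
    s=read_state();R=Ro.from_quat(s["ee_rot"])
    G=Ro.from_euler("z",yaw)*Ro.from_euler("x",np.pi)
    print("delta m",(R.inv().apply(np.array([x,y,z])-s["position"])/1000).round(4),"rot",(R.inv()*G).as_rotvec().round(4),"t",round(s["clock"],2),"F",s["contact_force"].round(1),"q",s["joints"].round(2))
E
python3 - <<'E'
from h import *
print(PIV,EX,EY)
p=PIV+80*EX+1*EY;go(*p,160,.309)
E
```

```text
[519.43406533 274.69998848] [0.95257619 0.30430017] [-0.30430017  0.95257619]
delta m [0.3999 0.0909 0.0706] rot [ 1.900e-03  6.000e-04 -7.699e-01] t 0.1 F [-0.9  0.  -0.2] q [ 1.37  0.39  0.01 -0.   -1.19 -0.26]
```

```bash
python3 -m handwheel '[[0.4,0.091,0.0,0.002,0,-0.77,-1],[0.4,0.091,0.0,0.002,0,-0.77,-1],[0.4,0.091,0.0,0.002,0,-0.77,-1],[0.4,0.091,0.0,0.002,0,-0.77,-1],[0.4,0.091,0.0,0.002,0,-0.77,-1],[0.4,0.091,0.0,0.002,0,-0.77,-1],[0.4,0.091,0.0,0.002,0,-0.77,-1],[0.4,0.091,0.0,0.002,0,-0.77,-1],[0.4,0.091,0.07,0.002,0,-0.77,-1],[0.4,0.091,0.07,0.002,0,-0.77,-1]]'
python3 - <<'E'
from h import *
p=PIV+80*EX+1*EY;go(*p,62,.309)
p,d=get_image("top");s,_=get_image("scene")
cv2.imwrite("pics/v1.png",np.hstack([cv2.resize(p[130:270,160:300],None,fx=2.8,fy=2.8),cv2.resize(s[100:240,200:340],None,fx=2.8,fy=2.8)]))
E
```

```text
clock: 1.35
position: [592.3, 299.0, 156.1]
ee_rot: [0.988, 0.154, -0.005, 0.001]
contact_force: [0.2, 0.0, -0.7]
gripper_width: 0.0
grasp_force: 0.0
delta m [ 0.0042 -0.0001  0.0941] rot [ 0.001   0.0103 -0.    ] t 1.35 F [ 0.2  0.  -0.7] q [ 0.71  0.51  0.02 -0.   -1.09  1.17]
```

View pics/v1.png

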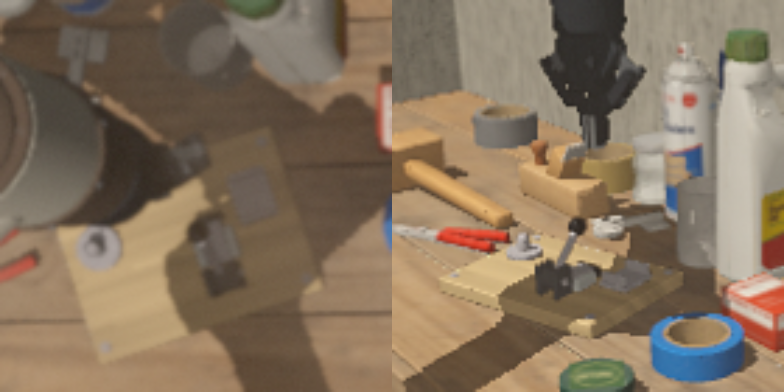

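The picture shows the closed fingers, at (190,155) in the left half, on the far side of the lever and clear of everything. Next I lower and push.

```bash
python3 -m handwheel '[[0.004,0,0.05,0,0.01,0,-1],[0.004,0,0.094,0,0.01,0,-1],[0.004,0,0.094,0,0.01,0,-1],[0.004,0,0.094,0,0.01,0,-1],[-0.016,0,0.094,0,0.01,0,-1],[-0.036,0,0.094,0,0.01,0,-1],[-0.056,0,0.094,0,0.01,0,-1],[-0.066,0,0.094,0,0.01,0,-1],[-0.076,0,0.094,0,0.01,0,-1],[-0.076,0,0.094,0,0.01,0,-1]]'
python3 - <<'E'
from h import *
p=PIV-10*EX+1*EY;go(*p,62,.309);d=read_state()["position"][:2]-PIV;print(d@EX,d@EY)
p,d=get_image("top");s,_=get_image("scene")
cv2.imwrite("pics/v2.png",np.hstack([cv2.resize(p[130:270,160:300],None,fx=2.8,fy=2.8),cv2.resize(s[130:230,220:320],None,fx=3.92,fy=3.92)]))
E
```

```text
clock: 2.7
position: [522.8, 277.5, 67.7]
ee_rot: [0.988, 0.154, 0.005, -0.002]
contact_force: [2.1, 1.5, 0.8]
gripper_width: 0.4
grasp_force: 0.5
delta m [-0.0141  0.0006  0.0055] rot [-0.0018 -0.0105  0.0007] t 2.7 F [2.1 1.5 0.8] q [ 0.76  0.49 -0.29  0.   -0.79  1.11]
4.05614784646938 1.631323946386475
```

View pics/v2.png

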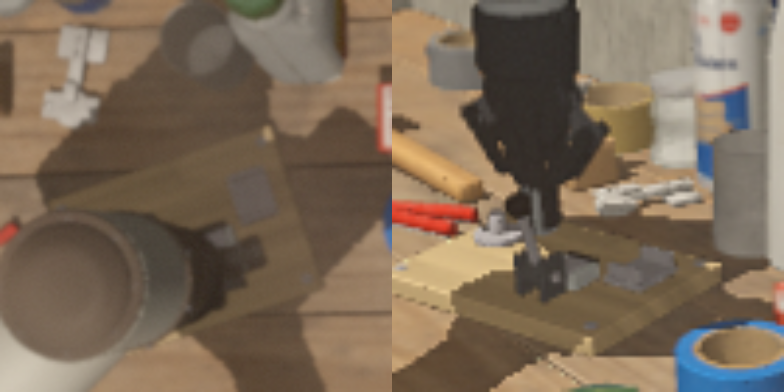

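The lever (knob at (518,205)) is now a little past upright, with the fingers behind it. I keep pushing.

```bash
python3 -m handwheel '[[-0.005,0,0.005,0,-0.01,0,-1],[-0.01,0,0.005,0,-0.01,0,-1],[-0.014,0,0.005,0,-0.01,0,-1],[-0.014,0,0.005,0,-0.01,0,-1]]'
python3 -m handwheel '[[-0.003,0,0,0,0,0,-1],[-0.006,0,0,0,0,0,-1],[-0.006,0,0,0,0,0,-1]]'
python3 - <<'E'
from h import *
d=read_state()["position"][:2]-PIV;print(d@EX,d@EY)
E
```

```text
clock: 3.3
position: [509.1, 272.7, 61.6]
ee_rot: [0.988, 0.154, -0.001, -0.0]
contact_force: [1.7, 1.1, 0.8]
gripper_width: -0.3
grasp_force: 0.6
clock: 3.68
position: [504.8, 271.7, 62.6]
ee_rot: [0.988, 0.154, 0.001, -0.001]
contact_force: [3.9, -0.4, 0.8]
gripper_width: -0.2
grasp_force: 1.8
-14.806011213752962 1.6206650120591823
```

```bash
python3 -m handwheel '[[-0.003,0,0,0,0,0,-1],[-0.006,0,0,0,0,0,-1],[-0.006,0,0,0,0,0,-1]]'
python3 - <<'E'
from h import *
d=read_state()["position"][:2]-PIV;print(d@EX,d@EY)
s,_=get_image("scene")
cv2.imwrite("pics/v3.png",cv2.resize(s[150:230,220:320],None,fx=6,fy=6,interpolation=2))
E
```

```text
clock: 4.05
position: [502.4, 272.0, 64.3]
ee_rot: [0.988, 0.155, 0.005, -0.003]
contact_force: [9.3, 1.5, 1.6]
gripper_width: -0.1
grasp_force: 4.3
-17.050513375750548 2.5876129441106626
```

View pics/v3.png

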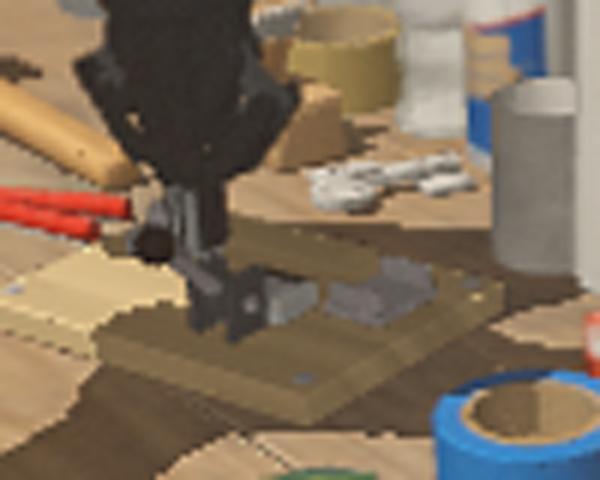

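The knob is at (155,242) in the crop, leaning outwards. The force has risen to 9 N, which fits the stop. I check this against the expected position.

```bash
python3 - <<'E'
from h import *
for th in(1.3,1.4,1.5,1.6):
    a=th-.8;k=PIV-62*np.sin(a)*EX+2*EY;print(th,proj("scene",[[*k,36+62*np.cos(a)]]))
print((np.array([155,242])+.5)/6-.5+[220,150])
go(*(PIV+30*EX),62,.309)
go(*(PIV+30*EX),210,.309)
E
```

```text
1.3 [[249.76796267 185.24741888]]
1.4 [[248.59790733 186.89877918]]
1.5 [[247.52195588 188.68532971]]
1.6 [[246.55287631 190.58766184]]
[245.41666667 189.91666667]
delta m [0.047  0.0027 0.0028] rot [-0.0043 -0.0106  0.0019] t 4.1 F [9.2 1.1 2.9] q [ 0.78  0.46 -0.34  0.   -0.75  1.1 ]
delta m [ 0.0486  0.002  -0.1452] rot [-0.0043 -0.0106  0.0019] t 4.1 F [9.2 1.1 2.9] q [ 0.78  0.46 -0.34  0.   -0.75  1.1 ]
```

The lever is at its stop, about 1.6. I back away and go over to the casting.

```bash
python3 -m handwheel '[[0.047,0.002,0.0,-0.004,-0.01,0,-1],[0.047,0.002,0.0,-0.004,-0.01,0,-1],[0.047,0.002,-0.06,-0.004,-0.01,0,-1],[0.047,0.002,-0.12,-0.004,-0.01,0,-0.3],[0.047,0.002,-0.145,-0.004,-0.01,0,-0.3],[0.047,0.002,-0.145,-0.004,-0.01,0,-0.3]]'
python3 - <<'E'
from h import *
go(610.7,-112.7,160,-1.488)
E
```

```text
clock: 4.85
position: [542.9, 281.6, 208.8]
ee_rot: [0.988, 0.154, -0.004, 0.001]
contact_force: [-1.2, 0.1, -0.2]
gripper_width: 30.1
grasp_force: 0.0
delta m [-0.055   0.3962  0.0495] rot [0.0079 0.0053 1.797 ] t 4.85 F [-1.2  0.1 -0.2] q [ 0.74  0.38 -0.05 -0.   -1.14  1.14]
```

```bash
python3 -m handwheel '[[-0.055,0.396,0.02,0.008,0.005,1.797,-0.3],[-0.055,0.396,0.02,0.008,0.005,1.797,-0.3],[-0.055,0.396,0.02,0.008,0.005,1.797,-0.3],[-0.055,0.396,0.02,0.008,0.005,1.797,-0.3],[-0.055,0.396,0.02,0.008,0.005,1.797,-0.3],[-0.055,0.396,0.02,0.008,0.005,1.797,-0.3],[-0.055,0.396,0.049,0.008,0.005,1.797,-0.3],[-0.055,0.396,0.049,0.008,0.005,1.797,-0.3],[-0.055,0.396,0.049,0.008,0.005,1.797,-0.3],[-0.055,0.396,0.049,0.008,0.005,1.797,-0.3]]'
python3 -m handwheel '[[0,0,0,0,0,0,-0.3],[0,0,0,0,0,0,-0.3]]'
python3 - <<'E'
from h import *
go(610.7,-112.7,60,-1.488)
p,d=get_image("top");s,_=get_image("scene")
cv2.imwrite("pics/v4.png",np.vstack([cv2.resize(p[160:280,170:300],None,fx=2.3,fy=2.3)[:, :290],cv2.resize(p[150:280,350:450],None,fx=2.9,fy=2.3)[:276]]) if 0 else np.hstack([cv2.resize(p[160:280,170:300],(390,360)),cv2.resize(s[180:300,310:440],(390,360))]))
E
```

```text
clock: 6.1
position: [608.9, -112.3, 156.4]
ee_rot: [0.734, -0.679, -0.003, 0.003]
contact_force: [-0.5, 1.0, -0.3]
gripper_width: 29.8
grasp_force: 0.0
clock: 6.35
position: [610.5, -112.2, 158.2]
ee_rot: [0.736, -0.677, -0.001, 0.002]
contact_force: [0.7, -0.0, 0.1]
gripper_width: 30.1
grasp_force: 0.0
delta m [ 0.0004 -0.0005  0.0982] rot [ 0.0039 -0.0009  0.0017] t 6.35 F [ 0.7 -0.   0.1] q [ 0.08  0.44 -0.1   0.   -1.04  0.  ]
```

View pics/v4.png

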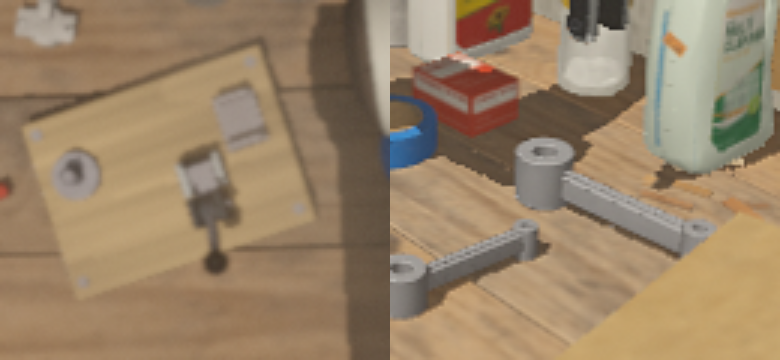

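The lever is thrown outwards, with the knob at (215,262) in the left half, and the jaw is drawn back. The casting lies clear, boss at (545,160) in the right half. Next I descend and grip.

```bash
python3 -m handwheel '[[0,0,0.05,0.004,-0.001,0.002,-0.3],[0,0,0.1,0.004,-0.001,0.002,-0.3],[0,0,0.13,0.004,-0.001,0.002,-0.3],[0,0,0.145,0.004,-0.001,0.002,-0.3],[0,0,0.152,0.004,-0.001,0.002,-0.3],[0,0,0.152,0.004,-0.001,0.002,-0.3],[0,0,0.152,0.004,-0.001,0.002,-0.3]]'
python3 - <<'E'
from h import *
go(610.7,-112.7,5,-1.488)
E
```

```text
clock: 7.32
position: [612.6, -112.7, 8.9]
ee_rot: [0.735, -0.678, 0.002, -0.002]
contact_force: [0.2, -0.0, 0.2]
gripper_width: 29.7
grasp_force: 0.0
delta m [-0.0001  0.0019  0.0039] rot [-0.0059 -0.0007 -0.0015] t 7.33 F [ 0.2 -0.   0.2] q [ 0.08  0.61 -0.25  0.   -0.71  0.  ]
```

```bash
python3 -m handwheel '[[0,0.002,0.004,-0.004,-0.001,-0.001,-0.3],[0,0.002,0.004,-0.004,-0.001,-0.001,-0.3],[0,0.002,0.004,-0.004,-0.001,-0.001,-0.3],[0,0.002,0.004,-0.004,-0.001,-0.001,-1],[0,0.002,0.004,-0.004,-0.001,-0.001,-1],[0,0.002,0.004,-0.004,-0.001,-0.001,-1],[0,0.002,0.004,-0.004,-0.001,-0.001,-1],[0,0.002,0.004,-0.004,-0.001,-0.001,-1]]'
python3 -m handwheel '[[0,0,-0.01,0,0,0,-1],[0,0,-0.025,0,0,0,-1],[0,0,-0.04,0,0,0,-1],[0,0,-0.04,0,0,0,-1],[0,0,-0.04,0,0,0,-1]]'
python3 - <<'E'
from h import *
s=read_state();print(s["wrist_torque"])
p,d=get_image("top");s,_=get_image("scene")
cv2.imwrite("pics/v5.png",np.hstack([cv2.resize(p[130:250,340:470],(390,360)),cv2.resize(s[160:280,310:440],(390,360))]))
go(610.7,-112.7,170,-1.488)
E
```

```text
clock: 8.32
position: [609.5, -112.8, 3.8]
ee_rot: [0.736, -0.678, -0.0, 0.0]
contact_force: [-2.2, 0.8, 4.2]
gripper_width: 15.1
grasp_force: 60.0
clock: 8.95
position: [609.2, -112.8, 43.4]
ee_rot: [0.735, -0.678, -0.001, 0.0]
contact_force: [-0.1, 0.6, -7.6]
gripper_width: 15.3
grasp_force: 59.1
[-0.03063785  0.07914205  0.03480817]
delta m [-1.000e-04 -1.500e-03 -1.271e-01] rot [ 0.0022  0.0008 -0.0011] t 9.05 F [ 0.3 -0.3 -7.3] q [ 0.08  0.56 -0.22 -0.   -0.79  0.01]
```

View pics/v5.png

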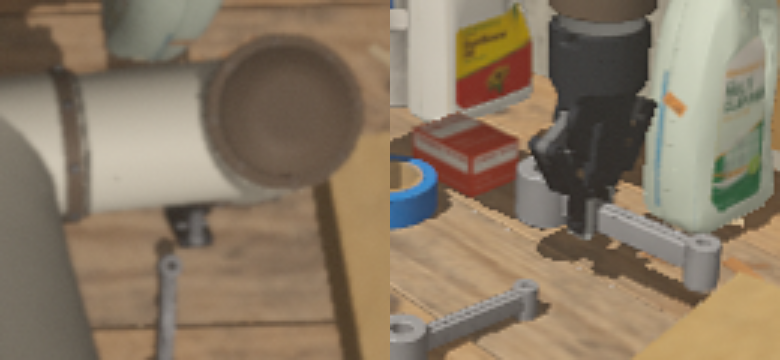

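The casting is held level in the air. The load is 7.5 N and the moment is small. I carry it at height, keeping to the robot side, away from the bottles.

```bash
python3 -m handwheel '[[0,0,-0.03,0,0,0,-1],[0,0,-0.07,0,0,0,-1],[0,0,-0.11,0,0,0,-1],[0,0,-0.127,0,0,0,-1],[0,0,-0.127,0,0,0,-1]]'
python3 - <<'E'
from h import *
go(530,100,170,-1.488)
E
```

```text
clock: 9.68
position: [609.8, -112.8, 170.8]
ee_rot: [0.735, -0.678, -0.0, -0.001]
contact_force: [-0.2, 0.5, -7.5]
gripper_width: 14.6
grasp_force: 59.7
delta m [-0.2186  0.0622  0.0009] rot [-0.0005  0.001  -0.0011] t 9.68 F [-0.2  0.5 -7.5] q [ 0.08  0.42 -0.09 -0.   -1.06  0.01]
```

```bash
python3 -m handwheel '[[-0.02,0.006,0,0,0,0,-1],[-0.05,0.015,0,0,0,0,-1],[-0.085,0.025,0,0,0,0,-1],[-0.12,0.035,0,0,0,0,-1],[-0.16,0.045,0,0,0,0,-1],[-0.195,0.055,0,0,0,0,-1],[-0.218,0.062,0,0,0,0,-1],[-0.218,0.062,0,0,0,0,-1]]'
python3 - <<'E'
from h import *
print(PIN-46*EY);go(*(PIN-46*EY),170,-1.262)
E
```

```text
clock: 10.68
position: [527.9, 100.8, 168.8]
ee_rot: [0.737, -0.676, -0.002, 0.002]
contact_force: [-0.3, -0.4, -6.2]
gripper_width: 15.2
grasp_force: 59.5
[563.39780787 350.68149506]
delta m [-0.2459 -0.0566 -0.0015] rot [ 0.0047  0.0003 -0.2237] t 10.68 F [-0.3 -0.4 -6.2] q [ 0.49  0.29 -0.29 -0.   -0.99 -0.4 ]
```

```bash
python3 -m handwheel '[[-0.025,-0.005,0,0.001,0,-0.02,-1],[-0.055,-0.012,0,0.002,0,-0.05,-1],[-0.09,-0.02,0,0.003,0,-0.08,-1],[-0.125,-0.028,0,0.004,0,-0.12,-1],[-0.16,-0.036,0,0.004,0,-0.15,-1],[-0.195,-0.044,0,0.004,0,-0.18,-1],[-0.225,-0.052,0,0.004,0,-0.21,-1],[-0.246,-0.057,0,0.004,0,-0.224,-1],[-0.246,-0.057,0,0.004,0,-0.224,-1],[-0.246,-0.057,0,0.004,0,-0.224,-1]]'
python3 - <<'E'
from h import *
go(*(PIN-46*EY),84,-1.262)
E
```

```text
clock: 11.92
position: [566.0, 348.1, 169.0]
ee_rot: [0.806, -0.591, 0.0, 0.0]
contact_force: [0.4, -0.5, -6.9]
gripper_width: 14.9
grasp_force: 59.6
delta m [-0.0034  0.0016  0.085 ] rot [ 0.0001 -0.0012 -0.0034] t 11.93 F [ 0.4 -0.5 -6.9] q [ 0.79  0.5   0.03  0.   -1.1  -0.49]
```

```bash
python3 -m handwheel '[[-0.003,0.002,0.02,0,-0.001,-0.003,-1],[-0.003,0.002,0.04,0,-0.001,-0.003,-1],[-0.003,0.002,0.06,0,-0.001,-0.003,-1],[-0.003,0.002,0.075,0,-0.001,-0.003,-1],[-0.003,0.002,0.085,0,-0.001,-0.003,-1],[-0.003,0.002,0.085,0,-0.001,-0.003,-1],[-0.003,0.002,0.085,0,-0.001,-0.003,-1],[-0.003,0.002,0.085,0,-0.001,-0.003,-1]]'
python3 - <<'E'
from h import *
go(*(PIN-46*EY),84,-1.262)
p,d=get_image("top");s,_=get_image("scene")
R=PIN-150*EY
print("expect boss/eye top px: top",proj("top",[[*PIN,124],[*R,116]]),"scene",proj("scene",[[*PIN,124],[*R,116],[*PIN,80],[*R,80]]))
cv2.imwrite("pics/v6.png",np.hstack([cv2.resize(p[150:270,160:290],(390,360)),cv2.resize(s[120:220,220:328],(390,360))]))
E
```

```text
clock: 12.92
position: [564.6, 351.9, 86.7]
ee_rot: [0.808, -0.59, 0.001, -0.003]
contact_force: [-0.7, -1.1, -6.6]
gripper_width: 15.2
grasp_force: 59.5
delta m [0.0008 0.0015 0.0027] rot [-0.005   0.0019  0.0004] t 12.93 F [-0.7 -1.1 -6.6] q [ 0.8   0.57 -0.07  0.   -0.93 -0.49]
expect boss/eye top px: top [[180.33765709 217.88255275]
 [242.08657541 196.46899494]] scene [[244.94588442 159.35638641]
 [282.88250569 170.0227974 ]
 [246.11706825 172.57845743]
 [283.45925235 181.44640833]]
```

View pics/v6.png

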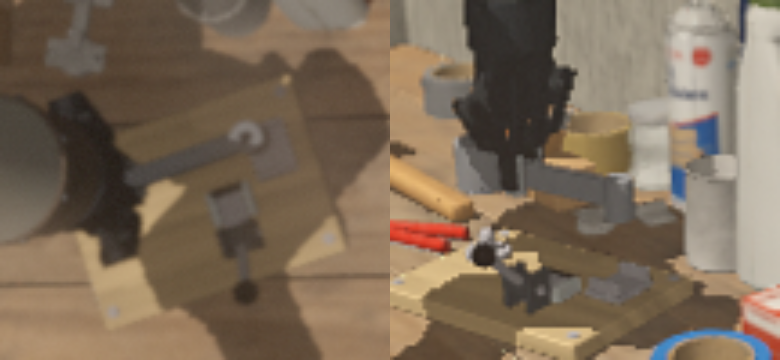

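The eye is at (247,135) in the left half, about 1.5 px from where I expect it, and the boss is under the hand above the pin. I make a small correction, then measure the eye from depth.

```bash
python3 -m handwheel '[[0.001,0.0015,0.003,-0.004,0.002,0,-1],[0.001,0.0015,0.003,-0.004,0.002,0,-1],[0.001,0.0015,0.003,-0.004,0.002,0,-1],[0.001,0.0015,0.003,-0.004,0.002,0,-1]]'
python3 - <<'E'
from h import *
go(*(PIN-46*EY),84,-1.262)
p,d=get_image("top")
g=p[185:206,230:256].astype(int);m=((g.max(2)-g.min(2))<22)&(g.mean(2)>60)
C=cloud("top",d);R=PIN-150*EY
fx=(C[...,:2]-PIN)@EX;fy=(C[...,:2]-PIN)@EY
ok=(C[...,2]>95)&(C[...,2]<135)
for a,b in((-140,-125),(-120,-105),(-100,-85),(-180,-138)):
    k=ok&(fy>a)&(fy<b)&(abs(fx)<40);print(a,b,k.sum(),"fx",fx[k].mean().round(1),fx[k].min().round(1),fx[k].max().round(1),"z",np.median(C[...,2][k]).round(1),"fy",fy[k].min().round(1),fy[k].max().round(1))
cv2.imwrite("pics/v7.png",cv2.resize(p[180:210,200:260],None,fx=12,fy=12,interpolation=2))
E
```

```text
clock: 13.52
position: [563.1, 350.1, 82.8]
ee_rot: [0.808, -0.59, 0.0, 0.0]
contact_force: [0.0, 0.5, -6.9]
gripper_width: 14.7
grasp_force: 59.5
delta m [-0.0005 -0.0004 -0.0012] rot [ 0.0005 -0.0007  0.0002] t 13.53 F [ 0.   0.5 -6.9] q [ 0.8   0.57 -0.07  0.   -0.92 -0.49]
-140 -125 47 fx -0.3 -7.1 7.9 z 111.6 fy -139.2 -125.4
-120 -105 48 fx -0.1 -7.3 8.8 z 111.7 fy -119.7 -105.0
-100 -85 48 fx -0.0 -7.0 8.6 z 111.4 fy -99.9 -85.1
-180 -138 113 fx -0.2 -11.6 13.0 z 114.6 fy -165.3 -138.8
```

View pics/v7.png

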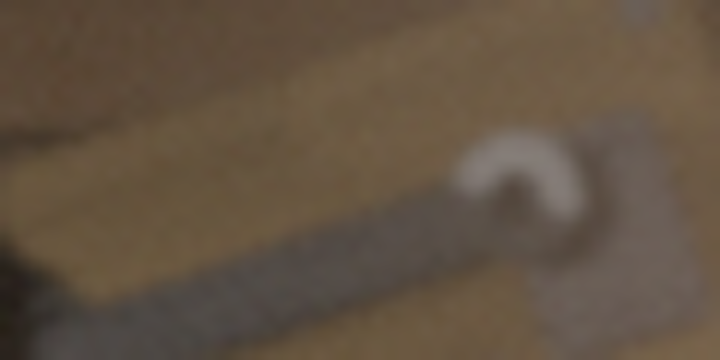

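The depth check agrees: the arm lies on the fixture's line to within 0.5 mm, it is level, and its underside is at 77 mm, about 35 mm clear of the pin. In the last picture the eye's bore is at (517,195), within 1 px of where I expect it. I let it settle and hand the job in.

```bash
python3 -m handwheel '[[0,0,0,0,0,0,-1],[0,0,0,0,0,0,-1],[0,0,0,0,0,0,-1],[0,0,0,0,0,0,-1],[0,0,0,0,0,0,-1],[0,0,0,0,0,0,-1]]'
python3 -c "
from bench import *
print(abs(read_state()['joint_vel']).max());print(job_done())"
```

```text
clock: 14.32
position: [563.1, 350.0, 82.7]
ee_rot: [0.807, -0.59, 0.0, 0.001]
contact_force: [0.6, 0.9, -7.2]
gripper_width: 15.3
grasp_force: 59.5
0.0015751488733203205
the job is handed in; nothing more can be done
None
```

The job is handed in at 14.3 s: the cam lever was thrown to its stop first, and the larger casting is now held level and still over the fixture, boss above the pin and eye above the rest, about 35 mm clear of the pin (boss position worked out from the grasp, since the hand hid it; no verdict shown).

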